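# Set the code on the carver's chest

### The job

Set the code that unlocks the wood carver's tool chest: first turn the dial with the brown wooden knob until its white pointer points at that dial's red stud and let go, then turn the dial with the black knob until its white pointer points at that dial's blue stud. Leave the glass mug, the mallet and the gouge beside the chest where they are.

Things in the scene. Friction and masses are not known exactly. Their poses are not given: they have to be found in the camera images.
- wood_dial_grip (a point): Point on the upright axis of the brown wooden dial, inside its bar knob at the height to grip: 38 mm above the chest lid, 12 mm below the bar's top. It turns with the knob: x along the bar towards the white pointer, z up. Bar 60 mm long (x), 18 mm thick (y), 36 mm tall, on a round skirt 60 mm across, 8 mm thick. A white stripe on top and a white nose mark the bar's pointer end.
- wood_dial (a joint): Angle of the brown wooden dial in rad, growing clockwise seen from above. Its white pointer stands at the blue stud at 0.35, the red at 1.25, the yellow at 2.15; end stops at -0.3 and 2.8. Light friction (0.05 N m) holds it wherever it is left: no clicks, no spring. The studs are 18 mm across, on the dial's fixed grey plate (136 mm across, 6 mm thick), 57 mm from the axis.
- black_dial_grip (a point): Point on the upright axis of the black dial, inside its bar knob at the height to grip: 38 mm above the chest lid, 12 mm below the bar's top. It turns with the knob: x along the bar towards the white pointer, z up. Bar 60 mm long (x), 18 mm thick (y), 36 mm tall, on a round skirt 60 mm across, 8 mm thick. A white stripe on top and a white nose mark the bar's pointer end.
- black_dial (a joint): Angle of the black dial in rad, growing clockwise seen from above. Its white pointer stands at the blue stud at 0.35, the red at 1.25, the yellow at 2.15; end stops at -0.3 and 2.8. Light friction (0.05 N m) holds it wherever it is left: no clicks, no spring. The studs are 18 mm across, on the dial's fixed grey plate (136 mm across, 6 mm thick), 57 mm from the axis.
- chest: Fixed pale wooden tool chest with brass corners, 260 mm (its x) by 420 mm (its y), 120 mm tall, flat lid; origin at the centre of its underside. The two dials sit on the lid, 170 mm apart along its y; which of them is on the left varies.
- mug: Empty glass mug, 76 mm across and 90 mm tall, standing on the bench to the left of the chest as the robot sees it; origin at the centre of its foot, z up, handle towards its y. To be left alone.
- mallet: Dark wooden round carver's mallet standing on its head on the bench to the right of the chest as the robot sees it, 92 mm across and 215 mm tall; origin at the centre of its foot, z up. To be left alone.
- gouge: Carver's gouge lying on the bench just beyond the chest (on the far side from the robot), 242 mm long and 26 mm thick; origin under it, 10 mm behind the front of its wooden handle, x towards the blade. To be left alone.

How it is judged:
By the outcome, as a careful person would: the job done as asked, in the order asked, and still so for the second after the job is handed in, with the robot touching nothing.
It also fails if it takes over 48 s, if anything falls off the work surface, if the arm or the gripper's body presses on something with over 40 N, if the wrist force passes 120 N, or if a joint passes its speed limit or range.

### The arm

A 7-joint arm with a two-finger parallel gripper is mounted at the origin on the work surface. World frame = base frame: x ahead of the robot, y to its left, z up, the work surface at z = 0. Lengths are in m, angles in rad, forces in N, time in s.
With the tool pointing down it reaches from about 0.4 to 0.85 m from the base axis. Payload 4.5 kg.
Tool frame: the origin (TCP) lies midway between the tips of the shut fingers; the grasp point (between the pads) lies 19 mm behind it; z points along the fingers, y is the line along which they close (so a half turn about z gives the same grasp; the last joint's range is limited). The gripper opens to 88 mm and grips with 3 to 60 N. Pads are 18 mm wide; open, the fingers measure 123 mm over their backs; the gripper's body (75 mm by 187 mm) begins 45 mm behind the grasp point.
Start: joints at [1.237, 0.689, -0.195, 1.565, 0.157, 0.902, -0.215], TCP at [0.225, -0.583, 0.239] pointing down, gripper open.
Joint ranges: [-3.01, 3.01], [-0.46, 2.08], [-1.47, 1.51], [0.13, 2.56], [-1, 4.14], [0.04, 2.09], [-2.66, 2.66]. Speed limits (rad/s): [2.57, 2.57, 3.14, 3.14, 3.14, 3.14, 3.14].

### API

Orientations are given as a unit quaternion [x, y, z, w].
In Python, from plant import r gives the robot as it stands.
- The arm moves only by the tool carry_out, never from a script. Its argument "plan" is a list of rows, each an object with "rot": the turn, a rotation vector about the tool's x, y, z in rad, a list of three; "xyz": the shift along the tool's x, y, z in m, a list of three; "grip": the closure in counts, from 0 (fully open) to 255 (shut). In form: [{"rot": [wx, wy, wz], "xyz": [dx, dy, dz], "grip": grip}, ...]. A call has 1 to 8 rows; each row is the pose to reach, as a shift and turn from the pose commanded when the call began, along the tool's axes at that moment; what a row does not reach only later rows make up. A row lasts 1/12 s, in which the tool goes at most 41.7 mm and 7.16 degrees, less where a joint would pass 70% of its speed; a pose out of reach is approached as far as the arm can. A call with a gripper value outside its range is refused whole. The fingers move at their own pace and stop on an object; "squeeze" is the grip in N (left out, the last holds). Time passes only in rows, so rows that repeat a pose let the fingers close. It gives the time, the measured TCP pose, the force, the opening and the grip force at its end, in the units of the state.
- r.get_state(): the state, without advancing time (a new reading comes with each control period).
- r.snapshot(name): name is "scene" or "top" or "wrist"; returns the picture (384x512x3 uint8, red, green, blue); there is no depth.
- r.camera_params(name): a dict with "fx", "fy", "cx", "cy" (pixels), "distortion" ([k1, k2, p1, p2, k3] as OpenCV has them; the pictures are not rectified), "position" and "attitude" of the camera in the world; the wrist camera has in their place "hand_eye" (4x4, takes a point from camera to tool coordinates, whose origin is the TCP and whose axes are the flange's). Camera axes: x right, y down, z forward; pixel columns grow to the right and rows downward; lengths in m; the calibration is good to about 2 mm. A picture is of the moment at which its call begins: read the wrist's pose just before it. camera_params takes no time and is no camera call.
- r.finish_job(): hands the job in; it is judged then, once.
The state is a dict: "clock": time; "q": joint angles; "qd": joint speeds; "joint_torque": joint torques, N m; "tool_pos": TCP position; "eef_rot": TCP orientation; "contact_force": force on the tool from outside, world axes, zero at the start; "moment": the same for the moment, N m; "opening": opening from 0.0 (shut) to 1.0 (fully open); "finger_force": force on a finger pad.
Only numpy, scipy, OpenCV 4.12 (cv2) and the standard library are available. Lean on these libraries where they do the work, as an engineer would, in place of code of your own. Each camera call takes 0.05 s, during which the arm holds its last target. There are 200 camera calls.

## Working session

There is one attempt and no reset: what is moved stays moved. The work goes in short steps, Python scripts to look and compute and a tool call to move; the robot and the scene stay as the last step left them, time stands still between calls to the robot, and variables do not carry over. Pictures are saved under pics/ and viewed, at most 10 in all, crops included, and the job is handed in when it is done.

Besides the shell and the picture viewer there is one more tool, called as name(argument=value, ...) on one line, values as JSON. carry_out: Moves the arm, as the interface text tells. Its arguments: {"type":"object","properties":{"plan":{"type":"array"},"squeeze":{"type":"number"}},"required":["plan"]}

```bash
mkdir -p pics; python3 - <<'E'
from plant import r
import cv2
s=r.get_state();print(s)
for n in("top","scene"):
    cv2.imwrite(f"pics/{n}0.png",r.snapshot(n)[:,:,::-1]);print(n,r.camera_params(n))
print(r.camera_params("wrist"))
E
```

```text
{'clock': 0.0, 'q': array([ 1.23681059,  0.68996847, -0.19452894,  1.56630761,  0.15733932,
        0.90250292, -0.21510754]), 'qd': array([ 0.00024682,  0.00015642,  0.00035837,  0.00174384, -0.00071991,
       -0.00015536,  0.0008639 ]), 'joint_torque': array([ 4.42489236e-04, -5.27563083e+01, -1.26715612e+00, -1.53427184e+01,
       -5.26774430e-02,  6.54990814e-03,  1.80142733e-04]), 'tool_pos': array([ 0.22445109, -0.58265017,  0.23792981]), 'eef_rot': array([ 9.83129002e-01,  1.82911356e-01, -2.37650123e-04, -8.62706793e-04]), 'contact_force': array([ 0.24155869, -0.2170509 ,  0.68259912]), 'moment': array([-0.03337821,  0.01004463, -0.01125786]), 'finger_force': 0.0, 'opening': 1.0009502779545014}
top {'fx': 436.85589023450797, 'fy': 436.85589023450797, 'cx': 259.7360490382354, 'cy': 193.01254646710498, 'distortion': array([-0.07272403,  0.        ,  0.        ,  0.        ,  0.        ]), 'position': array([0.57897098, 0.03405358, 1.16132313]), 'attitude': array([ 0.71292609, -0.70067051,  0.02753173, -0.00626347])}
scene {'fx': 412.71811449589813, 'fy': 412.71811449589813, 'cx': 257.04755404284634, 'cy': 194.03599070125526, 'distortion': array([0.00317837, 0.        , 0.        , 0.        , 0.        ]), 'position': array([1.32922566, 0.09433052, 1.19697299]), 'attitude': array([ 0.63941031,  0.7156898 , -0.21232659, -0.18401084])}
{'fx': 289.7376762424635, 'fy': 289.7376762424635, 'cx': 258.6506998294754, 'cy': 192.35155947153547, 'distortion': array([-0.01678985,  0.        ,  0.        ,  0.        ,  0.        ]), 'hand_eye': array([[ 9.12584656e-05, -9.57363797e-01, -2.88885015e-01,
         7.50272086e-02],
       [ 9.99999567e-01,  3.54822450e-04, -8.59981407e-04,
        -9.71689837e-04],
       [ 9.25817954e-04, -2.88884812e-01,  9.57363415e-01,
        -1.45766064e-01],
       [ 0.00000000e+00,  0.00000000e+00,  0.00000000e+00,
         1.00000000e+00]])}
```

View pics/top0.png

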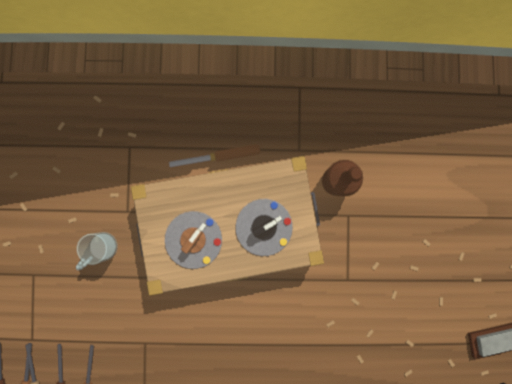

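View pics/scene0.png

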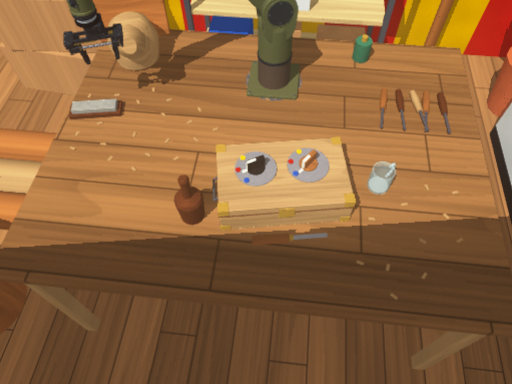

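The top view shows the wood dial at about (193,240), left, and the black dial at (264,228), right. Each has blue, red and yellow studs on its right side. The mallet is at (344,178), the mug at (96,249) and the gouge at (215,158).

```bash
cat >h.py <<'E'
import numpy as np,cv2
from scipy.spatial.transform import Rotation as R
from plant import r
def cam(n,s=None):
    p=r.camera_params(n)
    K=np.array([[p['fx'],0,p['cx']],[0,p['fy'],p['cy']],[0,0,1]])
    if n=='wrist':
        H=p['hand_eye'];T=R.from_quat(s['eef_rot']).as_matrix()
        return K,p['distortion'],T@H[:3,:3],T@H[:3,3]+s['tool_pos']
    return K,p['distortion'],R.from_quat(p['attitude']).as_matrix(),p['position']
def cast(c,uv,z):
    K,d,A,o=c
    x=cv2.undistortPoints(np.array(uv,float).reshape(-1,1,2),K,d)[:,0]
    v=np.c_[x,np.ones(len(x))]@A.T
    return o+v*((z-o[2])/v[:,2])[:,None]
RNG={'red':[(0,150,90),(6,255,255)],'blue':[(105,130,80),(130,255,255)],'yellow':[(25,150,140),(35,255,255)],'white':[(0,0,190),(180,60,255)]}
def blobs(img,amin):
    hsv=cv2.cvtColor(img,cv2.COLOR_RGB2HSV);o={}
    for k,(a,b) in RNG.items():
        m=cv2.inRange(hsv,a,b)
        if k=='red': m|=cv2.inRange(hsv,(174,150,90),(180,255,255))
        n,l,st,ce=cv2.connectedComponentsWithStats(m)
        o[k]=[(ce[i],st[i,4],np.argwhere(l==i)[:,::-1]) for i in range(1,n) if st[i,4]>=amin]
    return o
E
python3 - <<'E'
from h import *
img=cv2.imread('pics/top0.png')[:,:,::-1].copy();c=cam('top')
for k,v in blobs(img,12).items():
    for ce,a,p in v:
        if 150<ce[0]<310 and 190<ce[1]<280:
            w=cast(c,[ce],.17 if k=='white' else .13)[0]
            print(k,ce.round(1),a,w.round(4))
            if k=='white':
                m,e,_=None,None,None
                q=cast(c,p,.17)[:,:2];u,s_,vt=np.linalg.svd(q-q.mean(0));print('  dir',vt[0].round(3),'len',np.ptp((q-q.mean(0))@vt[0]).round(4))
E
```

```text
red [286.9 221. ] 26 [ 0.5635 -0.0619  0.13  ]
red [216.7 241.6] 29 [0.5126 0.1026 0.13  ]
blue [273.7 205. ] 24 [ 0.6008 -0.0301  0.13  ]
blue [209.2 222. ] 23 [0.5582 0.1212 0.13  ]
white [272.6 222.5] 62 [ 0.5603 -0.0257  0.17  ]
  dir [-0.584  0.811] len 0.0422
white [196.4 232.8] 87 [0.5341 0.1461 0.17  ]
  dir [-0.782  0.623] len 0.0495
```

Studs give the geometry: the wood centre is about (.516,.159) and needs about 55° clockwise. The black centre is about (.549,-.007) and needs about 31° counter-clockwise. I'll go above the wood dial with tool x at world yaw 142°.

carry_out(plan=[{"rot": [0, 0, -2.11], "xyz": [0.54, -0.588, -0.06], "grip": 0}, {"rot": [0, 0, -2.11], "xyz": [0.54, -0.588, -0.06], "grip": 0}, {"rot": [0, 0, -2.11], "xyz": [0.54, -0.588, -0.06], "grip": 0}, {"rot": [0, 0, -2.11], "xyz": [0.54, -0.588, -0.06], "grip": 0}, {"rot": [0, 0, -2.11], "xyz": [0.54, -0.588, -0.06], "grip": 0}, {"rot": [0, 0, -2.11], "xyz": [0.54, -0.588, -0.06], "grip": 0}, {"rot": [0, 0, -2.11], "xyz": [0.54, -0.588, -0.06], "grip": 0}, {"rot": [0, 0, -2.11], "xyz": [0.54, -0.588, -0.06], "grip": 0}])

```text
clock: 0.77
tool_pos: [0.3465, -0.272, 0.2638]
eef_rot: [0.773, 0.634, -0.0, -0.0]
contact_force: [1.0, 0.5, 0.7]
opening: 1.002
finger_force: 0.0
```

```bash
cat >>h.py <<'E'
def rel(x,y,z,yaw):
    "shift and turn in tool axes to reach xyz with tool down and tool x at world yaw (deg)"
    s=r.get_state();A=R.from_quat(s['eef_rot']);a=np.radians(yaw)
    T=R.from_matrix(np.array([[np.cos(a),np.sin(a),0],[np.sin(a),-np.cos(a),0],[0,0,-1]]))
    M=A.as_matrix()
    print('pos',s['tool_pos'].round(4),'yaw',np.degrees(np.arctan2(M[1,0],M[0,0])).round(1),'t',s['clock'],'open',round(s['opening'],3),'F',s['contact_force'].round(1),'M',s['moment'].round(2),'q7',s['q'][6].round(2))
    print('xyz',A.inv().apply(np.array([x,y,z])-s['tool_pos']).round(4),'rot',(A.inv()*T).as_rotvec().round(4))
E
python3 -c "
from h import *
rel(.516,.159,.30,142)"
```

```text
pos [ 0.3465 -0.272   0.2638] yaw 78.7 t 0.7667 open 1.002 F [1.  0.5 0.7] M [-0.03 -0.1   0.03] q7 0.0
xyz [ 0.4559  0.0817 -0.0363] rot [-4.0000e-04 -0.0000e+00 -1.1047e+00]
```

carry_out(plan=[{"rot": [0, 0, -1.1], "xyz": [0.45, 0.08, -0.036], "grip": 0}, {"rot": [0, 0, -1.1], "xyz": [0.45, 0.08, -0.036], "grip": 0}, {"rot": [0, 0, -1.1], "xyz": [0.45, 0.08, -0.036], "grip": 0}, {"rot": [0, 0, -1.1], "xyz": [0.45, 0.08, -0.036], "grip": 0}, {"rot": [0, 0, -1.1], "xyz": [0.45, 0.08, -0.036], "grip": 0}, {"rot": [0, 0, -1.1], "xyz": [0.45, 0.08, -0.036], "grip": 0}, {"rot": [0, 0, -1.1], "xyz": [0.45, 0.08, -0.036], "grip": 0}, {"rot": [0, 0, -1.1], "xyz": [0.45, 0.08, -0.036], "grip": 0}])

```text
clock: 1.43
tool_pos: [0.4696, 0.0365, 0.2899]
eef_rot: [0.375, 0.927, -0.0, -0.0]
contact_force: [0.1, -0.4, 0.3]
opening: 1.005
finger_force: 0.0
```

```bash
python3 -c "
from h import *
rel(.516,.159,.30,142)"
```

```text
pos [0.4696 0.0365 0.2899] yaw 136.0 t 1.4333 open 1.005 F [ 0.1 -0.4  0.3] M [-0.02 -0.17  0.01] q7 0.12
xyz [ 0.0517  0.1204 -0.0102] rot [-0.0007  0.0002 -0.1046]
```

carry_out(plan=[{"rot": [0, 0, -0.1], "xyz": [0.052, 0.12, -0.01], "grip": 0}, {"rot": [0, 0, -0.1], "xyz": [0.052, 0.12, -0.01], "grip": 0}, {"rot": [0, 0, -0.1], "xyz": [0.052, 0.12, -0.01], "grip": 0}, {"rot": [0, 0, -0.1], "xyz": [0.052, 0.12, -0.01], "grip": 0}, {"rot": [0, 0, -0.1], "xyz": [0.052, 0.12, -0.01], "grip": 0}, {"rot": [0, 0, -0.1], "xyz": [0.052, 0.12, -0.01], "grip": 0}])

```text
clock: 1.93
tool_pos: [0.5156, 0.1562, 0.2992]
eef_rot: [0.33, 0.944, -0.001, -0.0]
contact_force: [-0.5, -0.3, 0.6]
opening: 1.001
finger_force: 0.0
```

```bash
cat >look.py <<'E'
import sys
from h import *
s=r.get_state();img=r.snapshot('wrist');c=cam('wrist',s);cv2.imwrite(f'pics/{sys.argv[1]}.png',img[:,:,::-1])
for k,v in blobs(img,40).items():
    for ce,a,p in v:
        w=cast(c,[ce],.17 if k=='white' else .13)[0]
        if not(.4<w[0]<.7 and -.1<w[1]<.25):continue
        print(k,ce.round(1),a,w.round(4),end=' ')
        if k=='white':
            q=cast(c,p,.17)[:,:2];u,t,vt=np.linalg.svd(q-q.mean(0));print('dir',np.degrees(np.arctan2(vt[0,1],vt[0,0])).round(1)%180,'len',np.ptp((q-q.mean(0))@vt[0]).round(4),end='')
        print()
E
python3 look.py w1; python3 -c "
from h import *
rel(.516,.159,.30,142)"
```

```text
red [218.3 201.6] 163 [0.5111 0.1015 0.13  ] 
blue [255.8 221.1] 150 [0.5566 0.1201 0.13  ] 
white [259.8 198.1] 284 [0.5273 0.1493 0.17  ] dir 145.3 len 0.032
pos [0.5156 0.155  0.2992] yaw 141.3 t 1.9833 open 1.0 F [-1.3  0.6 -0.4] M [-0.02 -0.07  0.04] q7 0.03
xyz [ 0.0022  0.0033 -0.0008] rot [-0.0028  0.0004 -0.0119]
```

View pics/w1.png

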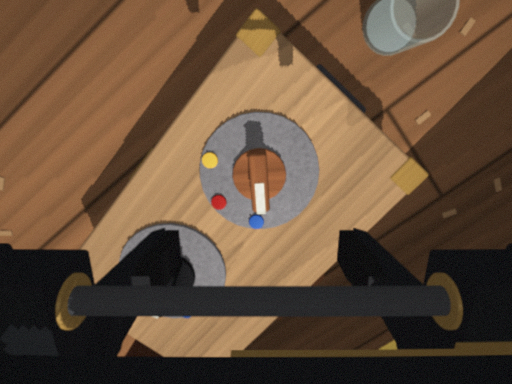

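The wrist view shows the wood dial's plate at (259,170). Its stripe points just past the blue stud at (256,221), and red is at (218,202). Bar yaw is about 145° and the centre about (.515,.1585). Descending with the fingers part-closed.

carry_out(plan=[{"rot": [0, 0, -0.06], "xyz": [0.002, 0.001, 0.0], "grip": 110}, {"rot": [0, 0, -0.06], "xyz": [0.002, 0.001, 0.03], "grip": 110}, {"rot": [0, 0, -0.06], "xyz": [0.002, 0.001, 0.06], "grip": 110}, {"rot": [0, 0, -0.06], "xyz": [0.002, 0.001, 0.09], "grip": 110}, {"rot": [0, 0, -0.06], "xyz": [0.002, 0.001, 0.12], "grip": 110}, {"rot": [0, 0, -0.06], "xyz": [0.002, 0.001, 0.14], "grip": 110}, {"rot": [0, 0, -0.06], "xyz": [0.002, 0.001, 0.155], "grip": 110}, {"rot": [0, 0, -0.06], "xyz": [0.002, 0.001, 0.155], "grip": 110}], squeeze=15)

```text
clock: 2.65
tool_pos: [0.5132, 0.155, 0.142]
eef_rot: [0.303, 0.953, -0.003, -0.002]
contact_force: [-0.1, 0.3, 0.2]
opening: 0.566
finger_force: 0.0
```

```bash
python3 look.py w2; python3 -c "
from h import *
rel(.515,.1585,.143,145)"
```

```text
blue [244.7 319.8] 45 [0.5572 0.1137 0.13  ] 
yellow [169.7 208.9] 344 [0.4695 0.1238 0.13  ] 
white [264.3 279. ] 253 [0.5175 0.1566 0.17  ] dir 56.400000000000006 len 0.009
white [263.8 322.4] 239 [0.5375 0.1423 0.17  ] dir 60.5 len 0.0118
pos [0.5141 0.1561 0.1437] yaw 144.7 t 2.7 open 0.572 F [-0.6 -0.4  0.1] M [ 0.04 -0.11 -0.05] q7 -0.13
xyz [0.0007 0.0025 0.0007] rot [-0.0043 -0.001  -0.0053]
```

View pics/w2.png

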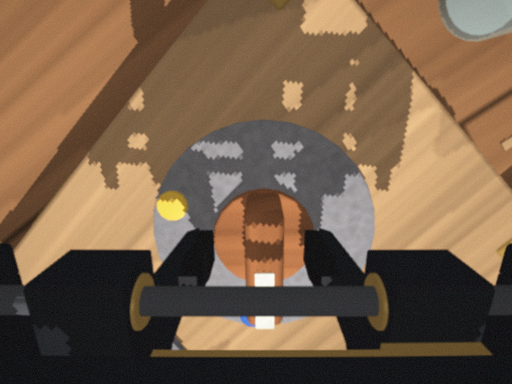

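The bar sits centred between the fingers at (262,240) and aligned with them, so I'm closing.

carry_out(plan=[{"rot": [0, 0, 0], "xyz": [0, 0.002, 0], "grip": 255}, {"rot": [0, 0, 0], "xyz": [0, 0.002, 0], "grip": 255}, {"rot": [0, 0, 0], "xyz": [0, 0.002, 0], "grip": 255}, {"rot": [0, 0, 0], "xyz": [0, 0.002, 0], "grip": 255}, {"rot": [0, 0, 0], "xyz": [0, 0.002, 0], "grip": 255}, {"rot": [0, 0, 0], "xyz": [0, 0.002, 0], "grip": 255}], squeeze=15)

```text
clock: 3.2
tool_pos: [0.5147, 0.1574, 0.1451]
eef_rot: [0.303, 0.953, -0.004, -0.0]
contact_force: [-4.7, -5.7, 6.6]
opening: 0.202
finger_force: 15.0
```

```bash
python3 -c "
from h import *
rel(.515,.1585,.143,86.5)"
```

```text
pos [0.5147 0.1574 0.1451] yaw 144.8 t 3.2 open 0.202 F [-4.7 -5.7  6.6] M [-1.14  0.81  0.05] q7 -0.13
xyz [0.0004 0.0011 0.0021] rot [-0.0058  0.0047  1.0169]
```

carry_out(plan=[{"rot": [0, 0, 0.04], "xyz": [0, -0.0015, 0], "grip": 255}, {"rot": [0, 0, 0.12], "xyz": [0, -0.0015, 0], "grip": 255}, {"rot": [0, 0, 0.2], "xyz": [0, -0.0015, 0], "grip": 255}, {"rot": [0, 0, 0.28], "xyz": [0, -0.0015, 0], "grip": 255}, {"rot": [0, 0, 0.36], "xyz": [0, -0.0015, 0], "grip": 255}, {"rot": [0, 0, 0.44], "xyz": [0, -0.0015, 0], "grip": 255}, {"rot": [0, 0, 0.52], "xyz": [0, -0.0015, 0], "grip": 255}, {"rot": [0, 0, 0.52], "xyz": [0, -0.0015, 0], "grip": 255}])

```text
clock: 3.87
tool_pos: [0.5149, 0.1577, 0.1451]
eef_rot: [0.538, 0.843, -0.002, 0.001]
contact_force: [-1.6, -4.4, 2.3]
opening: 0.206
finger_force: 15.0
```

```bash
python3 -c "
from h import *
rel(.515,.1575,.143,86.4)"
```

```text
pos [0.5149 0.1577 0.1451] yaw 114.9 t 3.8667 open 0.206 F [-1.6 -4.4  2.3] M [-0.85  0.29 -0.01] q7 -0.53
xyz [-0.0002 -0.      0.0021] rot [-0.0014  0.0032  0.497 ]
```

carry_out(plan=[{"rot": [0, 0, 0.08], "xyz": [0, 0, 0], "grip": 255}, {"rot": [0, 0, 0.16], "xyz": [0, 0, 0], "grip": 255}, {"rot": [0, 0, 0.24], "xyz": [0, 0, 0], "grip": 255}, {"rot": [0, 0, 0.32], "xyz": [0, 0, 0], "grip": 255}, {"rot": [0, 0, 0.4], "xyz": [0, 0, 0], "grip": 255}, {"rot": [0, 0, 0.46], "xyz": [0, 0, 0], "grip": 255}, {"rot": [0, 0, 0.5], "xyz": [0, 0, 0], "grip": 255}, {"rot": [0, 0, 0.5], "xyz": [0, 0, 0], "grip": 255}])

```text
clock: 4.53
tool_pos: [0.5154, 0.1578, 0.1451]
eef_rot: [0.729, 0.685, -0.001, 0.001]
contact_force: [-0.8, -4.8, 3.0]
opening: 0.205
finger_force: 15.0
```

```bash
python3 -c "
from h import *
rel(.515,.1575,.143,86.4)"
```

```text
pos [0.5154 0.1578 0.1451] yaw 86.4 t 4.5333 open 0.205 F [-0.8 -4.8  3. ] M [-1.01  0.14 -0.07] q7 -0.89
xyz [-0.0004 -0.0004  0.0021] rot [-0.      0.0027 -0.0001]
```

Yaw 86.4° reached. I'll release slowly and rise.

carry_out(plan=[{"rot": [0, 0, 0], "xyz": [0, 0, 0], "grip": 110}, {"rot": [0, 0, 0], "xyz": [0, 0, 0], "grip": 110}, {"rot": [0, 0, 0], "xyz": [0, 0, 0], "grip": 110}, {"rot": [0, 0, 0], "xyz": [0, 0, 0], "grip": 110}, {"rot": [0, 0, 0], "xyz": [0, 0, -0.04], "grip": 110}, {"rot": [0, 0, 0], "xyz": [0, 0, -0.08], "grip": 110}, {"rot": [0, 0, 0], "xyz": [0, 0, -0.12], "grip": 110}, {"rot": [0, 0, 0], "xyz": [0, 0, -0.155], "grip": 110}])

```text
clock: 5.2
tool_pos: [0.5154, 0.1601, 0.3023]
eef_rot: [0.728, 0.685, 0.001, -0.0]
contact_force: [0.5, -0.0, -0.4]
opening: 0.569
finger_force: 0.0
```

carry_out(plan=[{"rot": [0, 0, 0], "xyz": [0, 0, 0], "grip": 110}, {"rot": [0, 0, 0], "xyz": [0, 0, 0], "grip": 110}, {"rot": [0, 0, 0], "xyz": [0, 0, 0], "grip": 110}])

```text
clock: 5.45
tool_pos: [0.515, 0.1592, 0.2992]
eef_rot: [0.729, 0.685, -0.001, -0.0]
contact_force: [0.2, -1.0, -0.0]
opening: 0.565
finger_force: 0.0
```

```bash
python3 look.py w3; python3 -c "
from h import *
rel(.549,-.007,.30,125)"
```

```text
red [258.9 223.6] 152 [0.5114 0.1018 0.13  ] 
blue [297.4 206.2] 159 [0.557  0.1206 0.13  ] 
white [259.  200.5] 271 [0.5141 0.1436 0.17  ] dir 86.3 len 0.0306
white [303.  332.5] 167 [ 0.5553 -0.0215  0.17  ] dir 121.4 len 0.0307
pos [0.5146 0.159  0.2985] yaw 86.4 t 5.5 open 0.567 F [-0.5 -0.5 -0.1] M [ 0.   -0.07  0.02] q7 -0.76
xyz [-0.1635  0.0447 -0.0014] rot [-2.700e-03  5.000e-04 -6.733e-01]
```

View pics/w3.png

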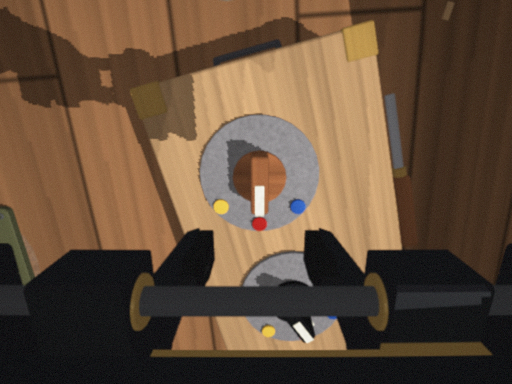

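The wood pointer (stripe at (259,200)) points straight at the red stud at (259,224); both directions measure about -93.7°. On to the black dial.

carry_out(plan=[{"rot": [0, 0, -0.66], "xyz": [-0.163, 0.045, 0], "grip": 110}, {"rot": [0, 0, -0.66], "xyz": [-0.163, 0.045, 0], "grip": 110}, {"rot": [0, 0, -0.66], "xyz": [-0.163, 0.045, 0], "grip": 110}, {"rot": [0, 0, -0.66], "xyz": [-0.163, 0.045, 0], "grip": 110}, {"rot": [0, 0, -0.66], "xyz": [-0.163, 0.045, 0], "grip": 110}, {"rot": [0, 0, -0.66], "xyz": [-0.163, 0.045, 0], "grip": 110}, {"rot": [0, 0, -0.66], "xyz": [-0.163, 0.045, 0], "grip": 110}, {"rot": [0, 0, -0.66], "xyz": [-0.163, 0.045, 0], "grip": 110}])

```text
clock: 6.17
tool_pos: [0.5494, -0.0059, 0.2984]
eef_rot: [0.468, 0.884, -0.0, -0.001]
contact_force: [-0.2, 0.1, 0.2]
opening: 0.564
finger_force: 0.0
```

carry_out(plan=[{"rot": [0, 0, 0], "xyz": [0, 0, 0], "grip": 110}, {"rot": [0, 0, 0], "xyz": [0, 0, 0], "grip": 110}, {"rot": [0, 0, 0], "xyz": [0, 0, 0], "grip": 110}])

```text
clock: 6.42
tool_pos: [0.55, -0.0054, 0.2997]
eef_rot: [0.467, 0.884, -0.0, -0.0]
contact_force: [-0.7, -0.3, -0.1]
opening: 0.565
finger_force: 0.0
```

```bash
python3 look.py w4; python3 -c "
from h import *
rel(.549,-.007,.30,125)"
```

```text
red [285.8  70.3] 234 [0.5115 0.1009 0.13  ] 
red [239.2 221.1] 154 [ 0.5624 -0.063   0.13  ] 
blue [332.7  81.2] 232 [0.5572 0.1197 0.13  ] 
blue [280.9 216.3] 157 [ 0.5993 -0.0306  0.13  ] 
white [322.   22.6] 458 [0.5144 0.1435 0.17  ] dir 86.5 len 0.0328
white [298.5  53.9] 173 [0.5124 0.1125 0.17  ] dir 86.3 len 0.0146
white [253.4 201.2] 269 [ 0.5556 -0.0217  0.17  ] dir 121.4 len 0.0318
pos [ 0.55   -0.0055  0.2998] yaw 124.3 t 6.4667 open 0.567 F [-0.4  0.1 -0.2] M [ 0.02 -0.2   0.01] q7 0.1
xyz [-0.0007 -0.0017 -0.0002] rot [-0.0001  0.0001 -0.0131]
```

View pics/w4.png

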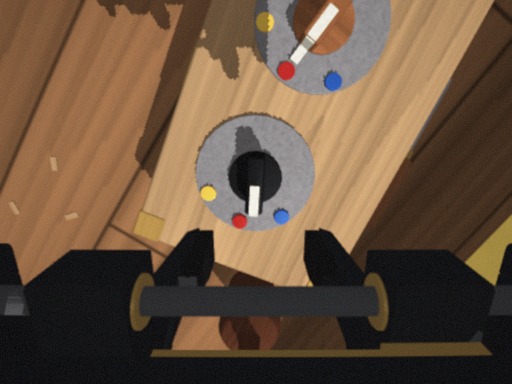

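The black dial is centred at (255,172), with its stripe at (253,201) between red (239,221) and blue (281,216). The wood pointer is still on red. Bar yaw is 121.4°, the centre about (.547,-.008), and the goal yaw 157.1°.

carry_out(plan=[{"rot": [0, 0, 0.05], "xyz": [-0.0005, -0.004, 0.0], "grip": 110}, {"rot": [0, 0, 0.05], "xyz": [-0.0005, -0.004, 0.03], "grip": 110}, {"rot": [0, 0, 0.05], "xyz": [-0.0005, -0.004, 0.06], "grip": 110}, {"rot": [0, 0, 0.05], "xyz": [-0.0005, -0.004, 0.09], "grip": 110}, {"rot": [0, 0, 0.05], "xyz": [-0.0005, -0.004, 0.12], "grip": 110}, {"rot": [0, 0, 0.05], "xyz": [-0.0005, -0.004, 0.14], "grip": 110}, {"rot": [0, 0, 0.05], "xyz": [-0.0005, -0.004, 0.155], "grip": 110}, {"rot": [0, 0, 0.05], "xyz": [-0.0005, -0.004, 0.155], "grip": 110}])

```text
clock: 7.13
tool_pos: [0.5452, -0.0089, 0.1422]
eef_rot: [0.49, 0.872, -0.002, -0.002]
contact_force: [0.2, 0.4, 0.3]
opening: 0.568
finger_force: 0.0
```

carry_out(plan=[{"rot": [0, 0, 0], "xyz": [0, 0, 0], "grip": 255}, {"rot": [0, 0, 0], "xyz": [0, 0, 0], "grip": 255}, {"rot": [0, 0, 0], "xyz": [0, 0, 0], "grip": 255}, {"rot": [0, 0, 0], "xyz": [0, 0, 0], "grip": 255}, {"rot": [0, 0, 0], "xyz": [0, 0, 0], "grip": 255}, {"rot": [0, 0, 0], "xyz": [0, 0, 0], "grip": 255}], squeeze=15)

```text
clock: 7.63
tool_pos: [0.5473, -0.0089, 0.1457]
eef_rot: [0.49, 0.872, 0.0, 0.001]
contact_force: [-0.9, 0.1, 5.6]
opening: 0.201
finger_force: 15.0
```

```bash
python3 -c "
from h import *
rel(.547,-.008,.145,157.1)"
```

```text
pos [ 0.5473 -0.0089  0.1457] yaw 121.3 t 7.6333 open 0.201 F [-0.9  0.1  5.6] M [-0.1   0.1   0.01] q7 -0.11
xyz [0.001  0.0002 0.0007] rot [ 4.000e-04  1.100e-03 -6.245e-01]
```

Gripped cleanly; turning counter-clockwise by 0.625 rad.

carry_out(plan=[{"rot": [0, 0, -0.06], "xyz": [0, 0, 0], "grip": 255}, {"rot": [0, 0, -0.16], "xyz": [0, 0, 0], "grip": 255}, {"rot": [0, 0, -0.26], "xyz": [0, 0, 0], "grip": 255}, {"rot": [0, 0, -0.36], "xyz": [0, 0, 0], "grip": 255}, {"rot": [0, 0, -0.46], "xyz": [0, 0, 0], "grip": 255}, {"rot": [0, 0, -0.56], "xyz": [0, 0, 0], "grip": 255}, {"rot": [0, 0, -0.625], "xyz": [0, 0, 0], "grip": 255}, {"rot": [0, 0, -0.625], "xyz": [0, 0, 0], "grip": 255}])

```text
clock: 8.3
tool_pos: [0.5468, -0.0095, 0.1457]
eef_rot: [0.197, 0.98, -0.001, 0.0]
contact_force: [-2.2, -1.4, 7.2]
opening: 0.196
finger_force: 15.0
```

```bash
python3 -c "
from h import *
rel(.547,-.008,.145,157.1)"
```

```text
pos [ 0.5468 -0.0095  0.1457] yaw 157.3 t 8.3 open 0.196 F [-2.2 -1.4  7.2] M [-0.38  0.41  0.01] q7 0.38
xyz [0.0004 0.0015 0.0007] rot [-0.0013  0.0004  0.0031]
```

carry_out(plan=[{"rot": [0, 0, 0], "xyz": [0, 0, 0], "grip": 110}, {"rot": [0, 0, 0], "xyz": [0, 0, 0], "grip": 110}, {"rot": [0, 0, 0], "xyz": [0, 0, 0], "grip": 110}, {"rot": [0, 0, 0], "xyz": [0, 0, 0], "grip": 110}, {"rot": [0, 0, 0], "xyz": [0, 0, -0.04], "grip": 110}, {"rot": [0, 0, 0], "xyz": [0, 0, -0.08], "grip": 110}, {"rot": [0, 0, 0], "xyz": [0, 0, -0.12], "grip": 110}, {"rot": [0, 0, 0], "xyz": [0, 0, -0.155], "grip": 110}])

```text
clock: 8.97
tool_pos: [0.5471, -0.0082, 0.3022]
eef_rot: [0.198, 0.98, 0.0, 0.0]
contact_force: [-0.1, -0.1, 0.5]
opening: 0.568
finger_force: 0.0
```

carry_out(plan=[{"rot": [0, 0, 0], "xyz": [0, 0, 0], "grip": 110}, {"rot": [0, 0, 0], "xyz": [0, 0, 0], "grip": 110}, {"rot": [0, 0, 0], "xyz": [0, 0, 0], "grip": 110}])

```text
clock: 9.22
tool_pos: [0.5465, -0.0092, 0.2991]
eef_rot: [0.198, 0.98, -0.001, -0.001]
contact_force: [0.6, 0.9, -0.9]
opening: 0.57
finger_force: 0.0
```

```bash
python3 look.py w5
```

```text
red [341.6 105.3] 219 [0.5112 0.1007 0.13  ] 
red [219.6 205.2] 160 [ 0.5618 -0.0633  0.13  ] 
blue [371.3 138.9] 206 [0.5568 0.1194 0.13  ] 
blue [258.2 222.7] 152 [ 0.599  -0.0308  0.13  ] 
yellow [209.  165.5] 96 [ 0.5152 -0.0544  0.13  ] 
white [400.8  89.2] 367 [0.5143 0.1443 0.17  ] dir 86.3 len 0.0303
white [360.1  99.3] 150 [0.5085 0.1078 0.17  ] dir 84.6 len 0.0144
white [258.  200.5] 267 [ 0.5615 -0.0151  0.17  ] dir 157.2 len 0.0305
```

View pics/w5.png

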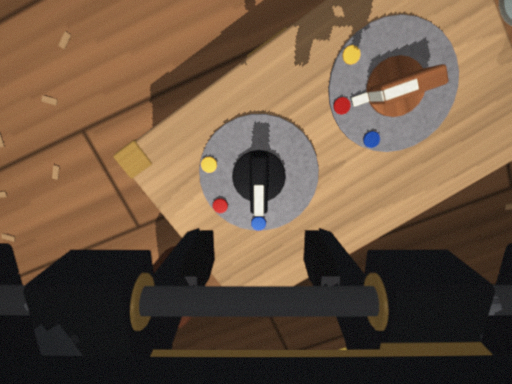

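The black stripe (258,200) points straight at the blue stud (258,223), and the wood pointer is still on red (342,105). Arm clear, so I'm handing in.

```bash
python3 -c "
from plant import r
print(r.finish_job())"
```

```text
the job is handed in; nothing more can be done
None
```

The wooden dial was turned to its red stud first and released, then the black dial to its blue stud; the last camera check showed both pointers on their studs, the mug, mallet and gouge were not touched, and the job was handed in at about 9 s.

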